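# Lay the tablet stand back to its lowest notch and lock it

## Robot

A 6-joint arm with a two-finger parallel gripper is mounted at the origin on a cart in front of the work surface, level with it; the furniture and walls round the work are solid. World frame = base frame: x ahead of the robot, y to its left, z up, the work surface at z = 0. Lengths are in m, angles in rad, forces in N, time in s.
With the tool pointing down it reaches from about 0.35 to 0.775 m from the base axis. Payload 7.3 kg.
Tool frame: the origin (TCP) lies at the very end of the fingers, on their centre line; the grasp point (between the pads) lies 19 mm behind it; z points along the fingers, y is the line along which they close (so a half turn about z gives the same grasp; the last joint's range is limited). The gripper opens to 92 mm and grips with 3 to 60 N. Pads are 19 mm wide; open, the fingers measure 130 mm over their backs; the gripper's body (75 mm by 190 mm) begins 47 mm behind the grasp point.
Start: joints at [1.003, 0.342, 1.524, -0, 1.275, -0.146], TCP at [0.215, 0.479, 0.227] pointing down, gripper open.
Joint ranges: [-2.53, 2.53], [-0.77, 2.02], [0.04, 2.7], [-1, 4.14], [0.28, 2.66], [-3.11, 3.11]. Speed limits (rad/s): [2.57, 2.57, 3.14, 3.14, 3.14, 3.14].

## Interface

Orientations are given as [roll, pitch, yaw] about the fixed x, y, z axes, in that order (R = Rz(yaw) Ry(pitch) Rx(roll)).
In Python, from cell import * gives the robot as it stands.
- The arm moves only by the tool step_arm, never from a script. Its argument "commands" is a list of rows, each a list of 7 numbers: the opening, from 0 (shut) to 1 (fully open), then the shift along the world's x, y, z in cm, then the turn, a rotation vector about the world's x, y, z in rad. A call has 1 to 5 rows; each row is the pose to reach, as a shift and turn from the pose commanded when the call began; what a row does not reach only later rows make up. A row lasts 1/12 s, in which the tool goes at most 41.7 mm and 7.16 degrees, less where a joint would pass 70% of its speed; a pose out of reach is approached as far as the arm can. A call with a gripper value outside its range is refused whole. The fingers move at their own pace and stop on an object; "grip_force" is the grip in N (left out, the last holds). Time passes only in rows, so rows that repeat a pose let the fingers close. It gives the time, the measured TCP pose, the force, the opening and the grip force at its end, in the units of the state.
- observe(): the state, without advancing time (a new reading comes with each control period).
- read_camera(name): name is "scene" or "top"; returns the picture (400x640x3 uint8, red, green, blue); there is no depth.
- camera_model(name): a dict with "vfov" (degrees; the focal length in pixels is half the picture's height over the tangent of half this angle, whatever the lens; pixels are square), "cx", "cy" (the principal point, pixels), "world_to_cam" (4x4, takes a point from world to camera coordinates). Camera axes: x right, y up, looking along -z (the intrinsics and any distortion apply to the point x, -y, -z); pixel columns grow to the right and rows downward; lengths in m; the calibration is good to about 2 mm. A picture is of the moment at which its call begins. camera_model takes no time and is no camera call.
- hand_in(): hands the job in; it is judged then, once.
The state is a dict: "time": time; "qpos": joint angles; "qvel": joint speeds; "joint_efforts": joint torques, N m; "tool_pos": TCP position; "tool_rot": TCP orientation; "contact_force": force on the tool from outside, world axes, zero at the start; "torque": the same for the moment, N m; "opening": finger opening in m; "grip_force": force on a finger pad.
Only numpy, scipy, OpenCV 4.12 (cv2) and the standard library are available. Lean on these libraries where they do the work, as an engineer would, in place of code of your own. Each camera call takes 0.05 s, during which the arm holds its last target. There are 200 camera calls.

## Task

The tablet stand is too upright to read while cooking. Flip its ratchet pawl back out of the toothed wheel, lay the rest back by the steel bar at its top until it stands at the lowest notch, and flip the pawl in again so that the rest is locked on that notch. Keep off the tablet's screen and do not knock over or shift the mug, the pepper mill or the spice jar that stand round it.

Things in the scene. Friction and masses are not known exactly. Their poses are not given: they have to be found in the camera images.
- stand: Wooden stand for a small tablet, fixed to the worktop. Origin on the worktop; its x points away from the robot at yaw 0, y to its left. Base board from x -82 to 82, y -165 to 115 mm, 15 mm thick. A wooden rest 190 mm wide turns on a level axle along y and leans back to +x. At its right (y -120 mm) are a steel ratchet wheel 92 mm across and, above it, the pawl.
- rest (a joint): Angle of the rest above level, rad: 0 level, 1.57 upright, range 0 to 1.45; starts at 1.10 to 1.30. Its stiff hinge stays where left (1 to 9 N at the bar moves it). With the pawl in it can be raised, clicking, but not lowered past the next notch: 0.49 (lowest), 0.77, 1.05, 1.33. Below 0.49 the wheel's rim is plain and the pawl cannot drop in.
- pawl (a joint): Angle of the pawl, rad: 0 fully in (tip at the root of the teeth, lever leaning 30 degrees toward the robot), 1.15 fully out (tip lifted, lever leaning 36 degrees away, at its stop). Its weight tips it to one or the other side of a dead point at about 0.65; under 1 N at the grip moves it. It reads 0 to 0.13 on a tooth, 0.13 on the plain rim. Starts in.
- push_bar (a point): Middle of the round steel bar along the rest's top edge: 130 mm long (along the stand's y), 10 mm thick, 158 mm from tilt_axis and 20 mm beyond the wooden panel. Push it back and down, or pinch it, to lay the rest back. It moves on an arc about tilt_axis; at rest angle a it lies 158 mm from there, cos(a) along the stand's +x and sin(a) up.
- tilt_axis (a point): The rest's axle, level along the stand's y, in the middle of the rest's width (stand x -32, y 0, z 62 mm).
- pawl_grip (a point): On the axis of the black cross grip at the top of the pawl's lever: a round bar 15 mm thick, 40 mm long along the stand's y (24 mm inward and 16 mm outward of this point), 138 mm to the right of the rest's middle, 43 mm from the rest's edge. It moves on a 60 mm arc about pawl_pivot: lever 120 degrees above the stand's +x when in, 54 degrees when out.
- pawl_pivot (a point): On the axis of the pawl's pivot (level, along the stand's y; stand x 13, z 113 mm), in the plane of pawl_grip. The bracket below it is 22 mm wide and 124 mm high.
- tablet: Black tablet, 180 x 112 x 8 mm, fixed to the rest's face, its upper edge 30 mm short of the bar's axis. Origin at the middle of its back, z out of the screen.
- mug: White mug, 82 mm across, 94 mm high, loose, to the right of the stand. Origin at its foot.
- pepper_mill: Wooden pepper mill, 58 mm across, 170 mm high, loose, to the right of the stand and behind its ratchet. Origin at its foot.
- spice_jar: Spice jar with a round lid, 58 mm across, 123 mm high, loose, behind the stand. Origin at its foot.

How it is judged:
By the outcome, as a careful person would: the job done as asked, in the order asked, and still so for the second after the job is handed in, with the robot touching nothing.
It also fails if it takes over 64 s, if anything falls off the work surface, if the arm or the gripper's body presses on something with over 40 N, if the wrist force passes 120 N, or if a joint passes its speed limit or range.

## Working session

There is one attempt and no reset: what is moved stays moved. The work goes in short steps, Python scripts to look and compute and a tool call to move; the robot and the scene stay as the last step left them, time stands still between calls to the robot, and variables do not carry over. Pictures are saved under pics/ and viewed, at most 10 in all, crops included, and the job is handed in when it is done.

Besides the shell and the picture viewer there is one more tool, called after "Emit:" as name([rows], argument=value, ...), one row to a line, values as JSON. step_arm: Moves the arm, as the interface text tells. Its arguments: {"type":"object","properties":{"commands":{"type":"array"},"grip_force":{"type":"number"}},"required":["commands"]}

```bash
mkdir -p pics; ls
python3 - <<'E'
from cell import *
import cv2
for n in("scene","top"):
    cv2.imwrite(f"pics/{n}0.png",read_camera(n)[:,:,::-1])
    print(camera_model(n))
s=observe();print(s)
E
```

```text
pics
{'vfov': 46.79564114600541, 'cx': 321.9403569488582, 'cy': 199.05861766214716, 'world_to_cam': array([[-0.42359752, -0.90560211, -0.02121216,  0.26247493],
       [ 0.38779375, -0.20245452,  0.89923755, -0.34490899],
       [-0.81864592,  0.37268886,  0.43694607, -0.42908848],
       [ 0.        ,  0.        ,  0.        ,  1.        ]])}
{'vfov': 42.88085934128032, 'cx': 324.3114833062631, 'cy': 205.83758124448713, 'world_to_cam': array([[ 0.0082966 , -0.99994145,  0.00694647,  0.00448769],
       [ 0.98641038,  0.00932387,  0.16403547, -0.59700735],
       [-0.16409063,  0.00549113,  0.98642998, -1.0877313 ],
       [ 0.        ,  0.        ,  0.        ,  1.        ]])}
{'time': 0.1, 'qpos': array([ 1.00299469e+00,  3.42643356e-01,  1.52490795e+00,  1.13965146e-05,
        1.27541688e+00, -1.45989413e-01]), 'qvel': array([-0.0021893 , -0.00142705, -0.00136484,  0.00046187,  0.00265334,
       -0.00052239]), 'joint_efforts': array([ 1.37498180e-03, -4.32005167e+01, -2.44695067e+01,  7.17864675e-02,
        5.25536493e-02, -7.09362280e-05]), 'tool_pos': array([0.2147173 , 0.47868735, 0.22612423]), 'tool_rot': array([-3.14023334e+00, -2.10882217e-04,  2.71977697e+00]), 'contact_force': array([0.24328765, 0.33943329, 0.28116609]), 'torque': array([-0.0011364 , -0.04772525, -0.02015337]), 'grip_force': 0.0, 'opening': 0.09209323623243389}
```

View pics/scene0.png

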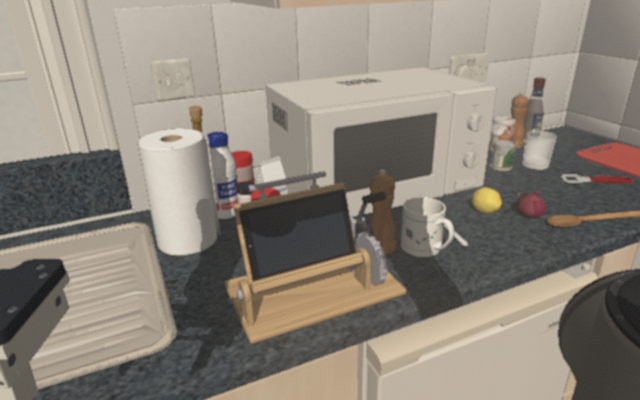

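View pics/top0.png

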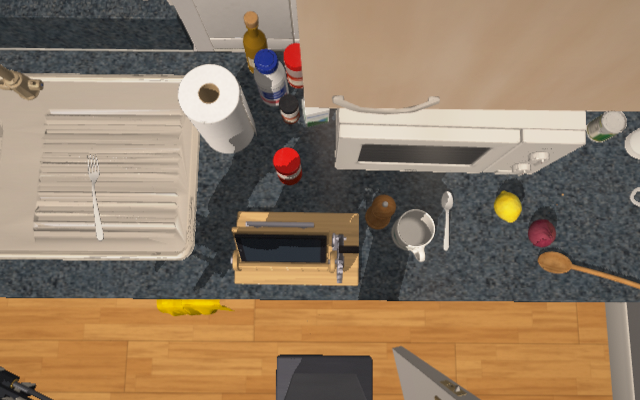

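The scene view shows the stand around (310,260), with the bar from (252,188) to (325,177), the pawl grip near (372,197), the mill at (382,215) and the mug at (425,228). In the top view the base board spans (234,212) to (359,285), with the spice jar at (288,163), mill at (380,211) and mug at (413,232). I'll enlarge both.

Run:
```python
import cv2
a=cv2.imread("pics/top0.png")[140:300,220:450];cv2.imwrite("pics/topc.png",cv2.resize(a,None,fx=3.4,fy=3.4,interpolation=cv2.INTER_CUBIC))
a=cv2.imread("pics/scene0.png")[150:345,210:470];cv2.imwrite("pics/scenec.png",cv2.resize(a,None,fx=3,fy=3,interpolation=cv2.INTER_CUBIC))
```

```text
(no output)
```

View pics/topc.png

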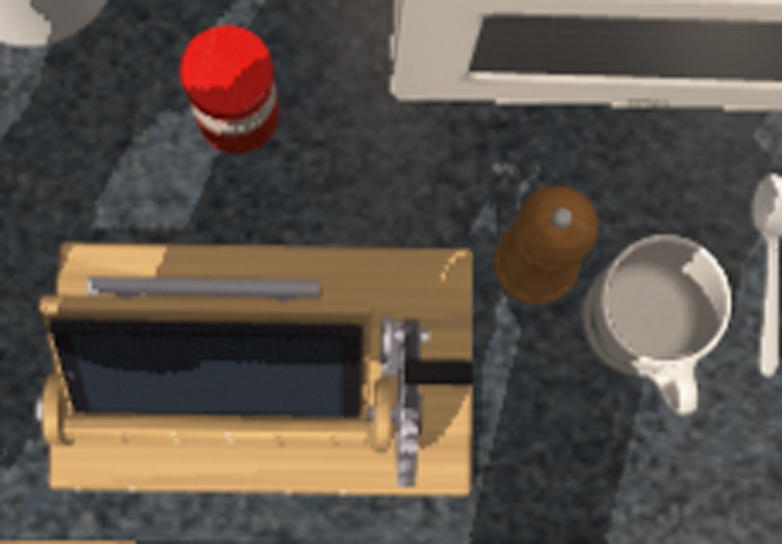

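View pics/scenec.png

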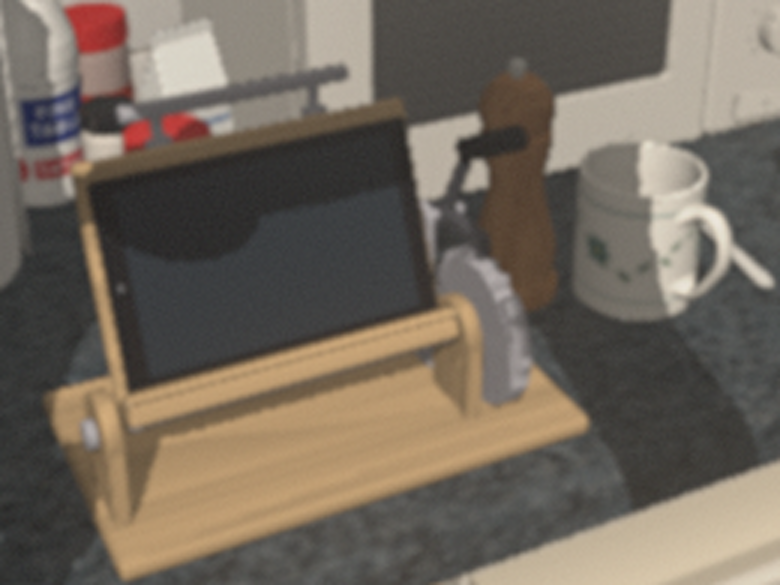

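The crops give clear features: board corners in the top view at (62,243), (472,250), (471,494), (50,488); bar ends (88,286)–(320,289); grip ends (405,372)–(472,372). In the scene crop, bar ends are (125,111)–(345,72) and the grip (462,148)–(525,138). I'll fit the stand pose and objects.

```bash
cat > h.py <<'E'
import numpy as np
from cell import *
M={n:camera_model(n) for n in("scene","top")}
def proj(n,P,k=0.):
    m=M[n];P=np.atleast_2d(P);c=P@m["world_to_cam"][:3,:3].T+m["world_to_cam"][:3,3]
    f=200/np.tan(np.radians(m["vfov"]/2))
    x=c[:,0]/-c[:,2];y=-c[:,1]/-c[:,2];r=1+k*(x*x+y*y)
    return np.c_[m["cx"]+f*x*r,m["cy"]+f*y*r]
def grip(t): # pawl angle -> stand xz
    b=np.radians(120)-t;return np.array([.013+.06*np.cos(b),-.138,.113+.06*np.sin(b)])
def bar(a): return np.array([-.032+.158*np.cos(a),0,.062+.158*np.sin(a)])
def toW(p,S):
    c,s=np.cos(p[2]),np.sin(p[2]);S=np.atleast_2d(S)
    return np.c_[p[0]+c*S[:,0]-s*S[:,1],p[1]+s*S[:,0]+c*S[:,1],S[:,2]]
E
cat > fit.py <<'E'
from h import *
from scipy.optimize import least_squares
T=lambda *a:np.array(a)/3.4+[220,140]
S=lambda *a:np.array(a)/3+[210,150]
def model(p):
    b=bar(p[3]);g=grip(p[4]);Y=lambda v,y:[v[0],y,v[2]]
    tp=[[.082,.115,.015],[.082,-.165,.015],[-.082,-.165,.008],[-.082,.115,.008],Y(b,.065),Y(b,-.065),Y(g,-.114),Y(g,-.154)]
    sp=[Y(b,.065),Y(b,-.065),Y(g,-.114),Y(g,-.154),[-.082,.115,0],[-.082,-.165,.015],[.082,.115,.015]]
    return np.r_[proj("top",toW(p,tp),p[5]),proj("scene",toW(p,sp),p[6])]
obs=np.array([T(62,243),T(472,250),T(471,494),T(50,488),T(88,286),T(320,289),T(405,372),T(472,372),
 S(125,111),S(345,72),S(462,148),S(525,138),S(130,578),S(588,422),S(45,398)])
r=least_squares(lambda p:(model(p)-obs).ravel(),[.55,0,0,1.2,0.05,0,0],loss="soft_l1")
p=r.x;print(p.round(4));print((model(p)-obs).round(1).tolist())
# objects: top circle + scene; fit (x,y) at given z with both views
def loc(z,tp,spx):
    q=least_squares(lambda q:np.r_[(proj("top",[q[0],q[1],z],p[5])-tp)[0],(proj("scene",[q[0],q[1],z],p[6])-spx)[0]],[.65,0]);return q.x.round(3),q.fun.round(1)
print("mill top",loc(.168,T(563,216),S(517,64)))
print("mug rim",loc(.094,T(668,300),S(643,170)))
print("jar lid",loc(.123,T(228,70),S(170,128)))
print("bar",toW(p,[bar(p[3]),bar(.49)]).round(4),"grip",toW(p,[grip(0),grip(p[4]),grip(.65),grip(1.15)]).round(4))
E
python3 fit.py
```

```text
[ 0.5044  0.0946 -0.0064  1.1739  0.0601 -0.1185 -0.2162]
[[-0.6, 0.2], [0.5, 0.1], [0.2, 0.4], [0.6, 0.0], [0.4, -0.0], [0.2, 0.2], [-0.1, 0.4], [0.5, 0.6], [-1.9, 1.4], [0.4, -0.7], [-0.4, 0.4], [-0.8, -1.0], [-0.4, 0.4], [0.2, -3.4], [0.1, -3.2]]
mill top (array([ 0.582, -0.112]), array([ 0.1,  0.5, -0.3, -1. ]))
mug rim (array([ 0.541, -0.188]), array([ 0. ,  0.8, -0.3, -1.2]))
jar lid (array([0.681, 0.089]), array([ 0.6,  0.1, -0.5,  0.3]))
bar [[0.5335 0.0944 0.2077]
 [0.6118 0.0939 0.1364]] grip [[ 0.4865 -0.0433  0.165 ]
 [ 0.4897 -0.0434  0.1667]
 [ 0.5241 -0.0436  0.1725]
 [ 0.5517 -0.0437  0.1616]]
```

Emit:
step_arm([
  [1,2,-2.5,2,0,0,-0.1],
  [1,4,-5,4,0,0,-0.2],
  [1,6,-8,6,0,0,-0.3],
  [1,8,-11,7,0,0,-0.4],
  [1,10,-14,8,0,0,-0.5],
], grip_force=10)

```text
time: 0.52
tool_pos: [0.3155, 0.3377, 0.3075]
tool_rot: [3.141, 0.0, 2.216]
contact_force: [1.3, -0.1, -0.3]
opening: 0.0917
grip_force: 0.0
```

Emit:
step_arm([
  [1,2,-4,0,0,0,-0.1],
  [1,4,-8,0,0,0,-0.2],
  [1,6,-12,0,0,0,-0.3],
  [1,8,-16,0,0,0,-0.4],
  [1,10,-19,0,0,0,-0.5],
])

```text
time: 0.93
tool_pos: [0.4113, 0.1525, 0.3067]
tool_rot: [-3.141, -0.0, 1.715]
contact_force: [1.5, 0.7, -0.7]
opening: 0.0916
grip_force: 0.0
```

Emit:
step_arm([
  [0.55,2,-4,0,0,0,-0.1],
  [0.55,4,-8,0,0,0,-0.149],
  [0.55,6,-12,0,0,0,-0.149],
  [0.55,8,-16,0,0,0,-0.149],
  [0.55,9,-19.5,0,0,0,-0.149],
])

```text
time: 1.35
tool_pos: [0.5, -0.036, 0.3063]
tool_rot: [-3.141, -0.0, 1.571]
contact_force: [0.8, 0.3, -0.5]
opening: 0.0629
grip_force: 0.0
```

Emit:
step_arm([
  [0.55,-1.3,-1,-3,0,0,0],
  [0.55,-1.6,-1,-6,0,0,0],
  [0.55,-1.6,-1,-8,0,0,0],
  [0.55,-1.6,-1,-8,0,0,0],
  [0.55,-1.6,-1,-8,0,0,0],
])

```text
time: 1.77
tool_pos: [0.4829, -0.044, 0.2263]
tool_rot: [-3.14, -0.001, 1.571]
contact_force: [0.1, -1.3, 0.9]
opening: 0.0506
grip_force: 0.0
```

Emit:
step_arm([
  [0.55,0.5,-0.5,-2,0,0,0],
  [0.55,0.5,-0.5,-4,0,0,0],
  [0.55,0.5,-0.5,-6,0,0,0],
  [0.55,0.5,-0.5,-7.3,0,0,0],
  [0.55,0.5,-0.5,-7.3,0,0,0],
])

```text
time: 2.18
tool_pos: [0.4881, -0.0486, 0.153]
tool_rot: [-3.14, -0.0, 1.571]
contact_force: [-0.5, 0.4, 0.2]
opening: 0.0503
grip_force: 0.0
```

```bash
cat > look.py <<'E'
import sys,cv2,numpy as np
from cell import *
n=sys.argv[1]
a=read_camera("scene")[150:345,210:470,::-1];b=read_camera("top")[140:300,220:450,::-1]
if n[0]=="t": cv2.imwrite(f"pics/{n}.png",cv2.resize(b,None,fx=3.4,fy=3.4,interpolation=cv2.INTER_CUBIC))
elif n[0]=="s": cv2.imwrite(f"pics/{n}.png",cv2.resize(a,None,fx=3,fy=3,interpolation=cv2.INTER_CUBIC))
else:
    z=np.zeros((600,560,3),np.uint8);a=cv2.resize(a,(400,300));b=cv2.resize(b,(431,300))
    z[:300,:400]=a;z[300:,:431]=b;cv2.imwrite(f"pics/{n}.png",z)
s=observe();print(s["time"],s["tool_pos"],s["contact_force"])
E
python3 look.py b1
```

```text
2.2833 [ 0.48936164 -0.04894796  0.15521454] [-0.50648664  0.32399009 -0.01326927]
```

View pics/b1.png

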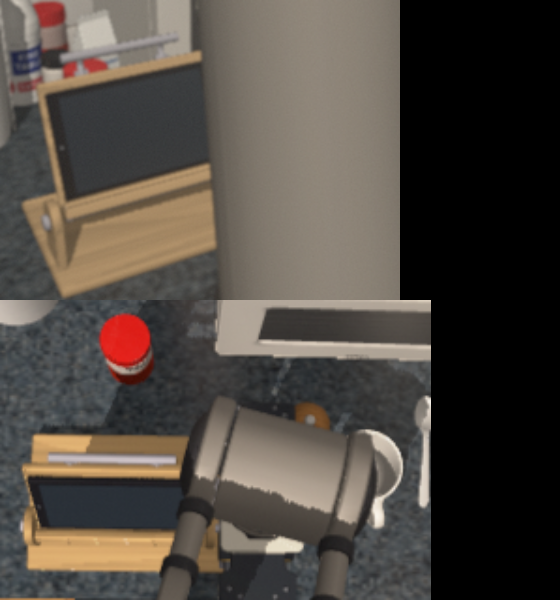

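The picture shows the wrist covering the grip in both views; nothing is disturbed. I push the grip back now.

Emit:
step_arm([
  [0.55,1,0,0,0,0,0],
  [0.55,2,0,0,0,0,0],
  [0.55,3,0,0,0,0,0],
  [0.55,4,0,0,0,0,0],
  [0.55,4.8,0,0,0,0,0],
])

```text
time: 2.7
tool_pos: [0.5382, -0.0491, 0.156]
tool_rot: [3.138, 0.001, 1.571]
contact_force: [-0.7, 0.4, -0.4]
opening: 0.0503
grip_force: 0.1
```

Emit:
step_arm([
  [0.55,0.8,0,0,0,0,0],
  [0.55,1.6,0,0,0,0,0],
  [0.55,2.2,0,0,0,0,0],
  [0.55,2.4,0,0,0,0,0],
  [0.55,2.4,0,0,0,0,0],
])

```text
time: 3.12
tool_pos: [0.5607, -0.049, 0.1537]
tool_rot: [3.142, 0.0, 1.571]
contact_force: [-0.1, -0.6, 0.0]
opening: 0.0505
grip_force: 0.0
```

Emit:
step_arm([
  [0.55,-0.8,0,2,0,0,0],
  [0.55,-0.8,0,5,0,0,0],
  [0.55,-0.8,0,9,0,0,0],
  [0.55,-1,0,13,0,0,0],
  [0.55,-2,0,16,0,0,0],
])

```text
time: 3.53
tool_pos: [0.5408, -0.0491, 0.3169]
tool_rot: [3.139, 0.001, 1.571]
contact_force: [0.7, -0.3, -0.0]
opening: 0.0507
grip_force: 0.0
```

Emit:
step_arm([
  [0,-3,4,0,0,0,-0.12],
  [0,-6,8,0,0,0,-0.24],
  [0,-9,11,0,0,0,-0.36],
  [0,-12,14,0,0,0,-0.48],
  [0,-15,16,0,0,0,-0.6],
])

```text
time: 3.95
tool_pos: [0.3987, 0.1044, 0.3136]
tool_rot: [-3.141, -0.0, 0.966]
contact_force: [0.5, -0.2, 1.3]
opening: 0.0218
grip_force: 0.0
```

Emit:
step_arm([
  [0,0,0,0,0,0,-0.12],
  [0,0,0,0,0,0,-0.24],
  [0,0,0,0,0,0,-0.36],
  [0,0,0,0,0,0,-0.48],
  [0,0,0,0,0,0,-0.6],
])

```text
time: 4.37
tool_pos: [0.3999, 0.1032, 0.3138]
tool_rot: [3.142, 0.0, 0.366]
contact_force: [0.4, -0.4, -0.0]
opening: 0.0005
grip_force: 0.0
```

Emit:
step_arm([
  [0,0,0,0,0,0,-0.12],
  [0,0,0,0,0,0,-0.24],
  [0,0,0,0,0,0,-0.371],
  [0,0,0,0,0,0,-0.371],
  [0,0,0,0,0,0,-0.371],
])

```text
time: 4.78
tool_pos: [0.4002, 0.1031, 0.3137]
tool_rot: [3.142, 0.0, 0.004]
contact_force: [0.1, -0.8, 0.1]
opening: 0.0006
grip_force: 0.0
```

```bash
python3 look.py b2; python3 -c "
from cell import *;s=observe();print(s['qpos'],s['tool_rot'],s['opening'])"
```

```text
4.8833 [0.40028831 0.10311841 0.31374034] [0.42603445 0.20376966 0.67581145]
[ 6.62987052e-02  7.13653886e-02  1.63124962e+00 -8.65499739e-05
  1.43913152e+00  1.63314919e+00] [3.14149743e+00 1.48229337e-04 3.95720451e-03] 0.00032589981199754683
```

View pics/b2.png

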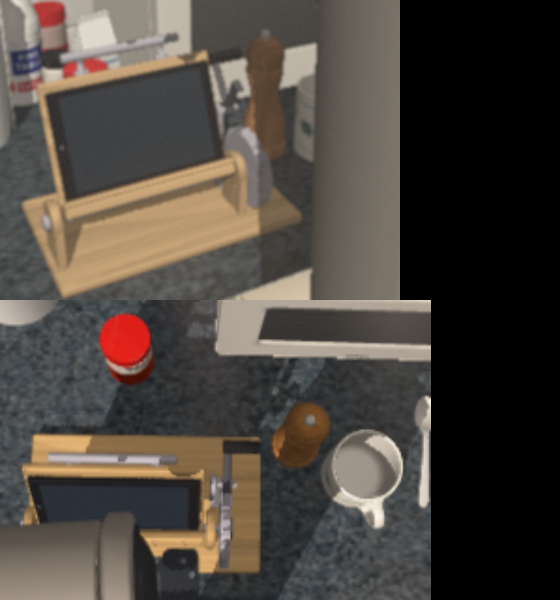

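The picture shows the pawl flipped out: its grip is now at (242,447) in the top half, behind its pivot, and the mill, mug and jar are unmoved. Next I tilt the closed fingers forward and approach the bar.

Emit:
step_arm([
  [0,0,0.2,0,0,-0.12,0],
  [0,0,0.4,0,0,-0.24,0],
  [0,0,0.7,0,0,-0.36,0],
  [0,0,0.7,0,0,-0.48,0],
  [0,0,0.7,0,0,-0.6,0],
])

```text
time: 5.3
tool_pos: [0.4004, 0.1104, 0.3147]
tool_rot: [3.14, -0.607, 0.004]
contact_force: [-0.5, -1.1, 0.4]
opening: 0.0002
grip_force: 0.0
```

Emit:
step_arm([
  [0,1,0,0,0,-0.12,0],
  [0,4,0,-2,0,-0.25,0],
  [0,7,0,-4,0,-0.25,0],
  [0,9,0,-6,0,-0.25,0],
  [0,9,0,-6,0,-0.25,0],
])

```text
time: 5.72
tool_pos: [0.4866, 0.1263, 0.2723]
tool_rot: [3.107, -0.825, 0.005]
contact_force: [0.5, -0.4, 0.4]
opening: 0.0003
grip_force: 0.0
```

```bash
cat > plan.py <<'E'
from h import *
from scipy.spatial.transform import Rotation as R
p=[.5044,.0946,-.0064]
s=observe();r=R.from_euler("xyz",s["tool_rot"]);z=r.as_matrix()[:,2]
print(s["tool_pos"],s["tool_rot"],z,s["contact_force"])
for a in(1.1739,1.05,.9,.75,.6,.55,.52,.505,.49):
    print(a,((toW(p,bar(a))[0]-.005*z-s["tool_pos"])*100)[[0,2]].round(2))
E
python3 plan.py
```

```text
[0.4866068  0.12631319 0.27229019] [ 3.10661125 -0.82463094  0.00500571] [ 0.73401395 -0.03130041 -0.67841271] [ 0.4993913  -0.39630128  0.38153296]
1.1739 [ 4.32 -6.12]
1.05 [ 6.07 -6.98]
0.9 [ 8.03 -8.31]
0.75 [ 9.77 -9.92]
0.6 [ 11.25 -11.77]
0.55 [ 11.68 -12.43]
0.52 [ 11.92 -12.84]
0.505 [ 12.04 -13.05]
0.49 [ 12.15 -13.25]
```

Emit:
step_arm([
  [0,0,0,0,0,0,0],
  [0,0,0,0,0,0,0],
])

```text
time: 5.88
tool_pos: [0.4852, 0.126, 0.2731]
tool_rot: [3.108, -0.825, 0.004]
contact_force: [-0.7, -0.1, -0.4]
opening: 0.0006
grip_force: 0.0
```

```bash
python3 plan.py; python3 -c "
from cell import *;s=observe();print(s['qpos'],s['qvel'])"
```

```text
[0.48524711 0.12595587 0.27310257] [ 3.10816586 -0.82456197  0.00393172] [ 0.73396604 -0.03053506 -0.67849942] [-0.74399143 -0.12871756 -0.38395529]
1.1739 [ 4.46 -6.2 ]
1.05 [ 6.21 -7.07]
0.9 [ 8.17 -8.39]
0.75 [  9.91 -10.  ]
0.6 [ 11.39 -11.85]
0.55 [ 11.82 -12.51]
0.52 [ 12.06 -12.92]
0.505 [ 12.18 -13.13]
0.49 [ 12.29 -13.34]
[ 0.22381626 -0.04424932  2.17050232 -0.76011215  0.28342846  2.46208453] [-0.00786942 -0.03229553  0.00931636  0.01856165  0.00238158 -0.00666049]
```

Emit:
step_arm([
  [0,0,-0.5,0,0,0.1,0],
  [0,0,-1,0,0,0.2,0],
  [0,0,-1.5,0,0,0.24,0],
  [0,0,-1.5,0,0,0.24,0],
  [0,0,-1.5,0,0,0.24,0],
])

```text
time: 6.3
tool_pos: [0.4867, 0.1107, 0.2762]
tool_rot: [3.113, -0.589, -0.0]
contact_force: [0.1, -0.5, -0.5]
opening: 0.0004
grip_force: 0.0
```

```bash
python3 plan.py; python3 -c "
from cell import *;s=observe();print(s['qpos'],s['qvel'])"
```

```text
[0.48668673 0.11071119 0.2761621 ] [ 3.11282761e+00 -5.89343640e-01 -2.52899875e-04] [ 0.55557828 -0.02890158 -0.83096177] [ 0.05543266 -0.45996203 -0.45986558]
1.1739 [ 4.4  -6.43]
1.05 [ 6.16 -7.3 ]
0.9 [ 8.11 -8.62]
0.75 [  9.85 -10.23]
0.6 [ 11.33 -12.08]
0.55 [ 11.76 -12.74]
0.52 [ 12.   -13.15]
0.505 [ 12.12 -13.36]
0.49 [ 12.23 -13.56]
[ 0.137148   -0.01833885  1.98277351 -0.18533795  0.60353117  1.83869713] [ 0.02244194 -0.00582391  0.08062287 -0.13519942 -0.0848087   0.15929657]
```

Emit:
step_arm([
  [0,1.2,0,-1.7,0.015,0,0],
  [0,2.4,0,-3.4,0.03,0,0],
  [0,3.5,0,-5.1,0.03,0,0],
  [0,3.5,0,-5.1,0.03,0,0],
])

```text
time: 6.63
tool_pos: [0.5194, 0.1103, 0.2197]
tool_rot: [-3.137, -0.582, -0.019]
contact_force: [-0.1, -0.1, 0.3]
opening: 0.0008
grip_force: 0.0
```

```bash
python3 plan.py
```

```text
[0.51940242 0.1102829  0.21970835] [-3.13743184 -0.58208573 -0.01936253] [ 0.54974013 -0.00648411 -0.83531057] [-0.10972296 -0.13511981  0.34987803]
1.1739 [ 1.13 -0.78]
1.05 [ 2.89 -1.65]
0.9 [ 4.85 -2.98]
0.75 [ 6.59 -4.58]
0.6 [ 8.06 -6.43]
0.55 [ 8.49 -7.09]
0.52 [ 8.74 -7.5 ]
0.505 [ 8.85 -7.71]
0.49 [ 8.97 -7.92]
```

Emit:
step_arm([
  [0,1.1,0,-0.8,0,0,0],
  [0,2.0,0,-1.2,0,0,0],
  [0,2.9,0,-1.65,0,0,0],
  [0,3.9,0,-2.3,0,0,0],
  [0,4.85,0,-3.0,0,0,0],
])

```text
time: 7.05
tool_pos: [0.57, 0.1109, 0.1939]
tool_rot: [-3.137, -0.589, -0.019]
contact_force: [-1.1, -2.5, 3.2]
opening: 0.0008
grip_force: 1.6
```

```bash
python3 plan.py
```

```text
[0.57003546 0.11089314 0.19388624] [-3.13663778 -0.5887966  -0.01896445] [ 0.55534795 -0.00557738 -0.83159939] [-1.10299775 -2.49978654  3.15428277]
1.1739 [-3.93  1.8 ]
1.05 [-2.18  0.93]
0.9 [-0.22 -0.4 ]
0.75 [ 1.52 -2.  ]
0.6 [ 3.   -3.85]
0.55 [ 3.43 -4.51]
0.52 [ 3.67 -4.92]
0.505 [ 3.79 -5.13]
0.49 [ 3.9  -5.34]
```

Emit:
step_arm([
  [0,0.6,0,-1.1,0,0,0],
  [0,1.5,0,-1.9,0,0,0],
  [0,2.3,0,-2.9,0,0,0],
  [0,3.0,0,-3.8,0,0,0],
  [0,3.4,0,-4.4,0,0,0],
])

```text
time: 7.47
tool_pos: [0.6045, 0.1111, 0.1497]
tool_rot: [-3.137, -0.587, -0.019]
contact_force: [1.2, 1.0, 2.6]
opening: 0.0002
grip_force: 1.1
```

Emit:
step_arm([
  [0,0,0,0,0,0,0],
  [0,0,0,0,0,0,0],
])

```text
time: 7.63
tool_pos: [0.603, 0.111, 0.149]
tool_rot: [-3.137, -0.585, -0.019]
contact_force: [-0.0, -0.1, 0.4]
opening: 0.0002
grip_force: 0.0
```

```bash
python3 plan.py; python3 look.py s3
```

```text
[0.60295041 0.11101454 0.14900623] [-3.1368112  -0.58457561 -0.01928811] [ 0.55182878 -0.00586273 -0.83393682] [-0.02200997 -0.11653353  0.35853967]
1.1739 [-7.22  6.29]
1.05 [-5.47  5.42]
0.9 [-3.51  4.09]
0.75 [-1.77  2.49]
0.6 [-0.29  0.64]
0.55 [ 0.14 -0.03]
0.52 [ 0.38 -0.43]
0.505 [ 0.5  -0.64]
0.49 [ 0.61 -0.85]
7.7333 [0.60295546 0.11106572 0.14951956] [-0.44946177  0.38679022  1.75405803]
```

View pics/s3.png

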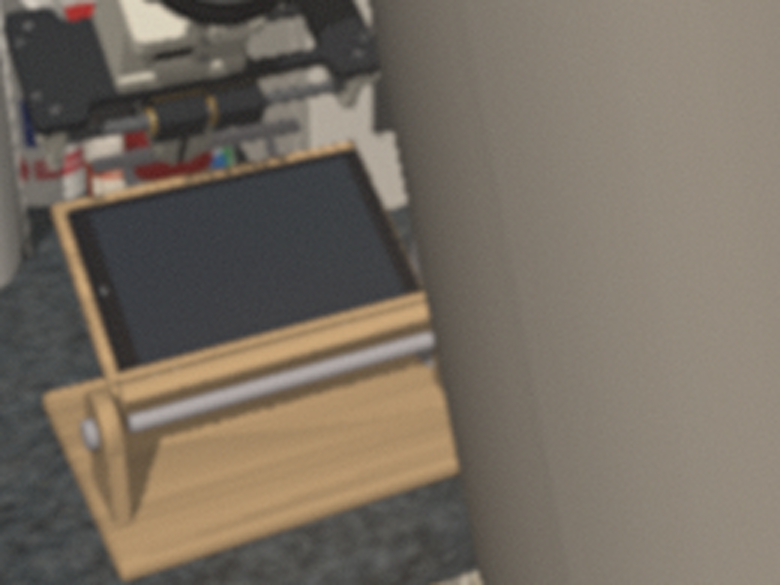

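The picture shows the rest lying back with the closed fingertips on the bar around (200,115). I advance the last few millimetres slowly, then back off.

Emit:
step_arm([
  [0,0.15,0,-0.2,0,0,0],
  [0,0.25,0,-0.35,0,0,0],
  [0,0.35,0,-0.45,0,0,0],
  [0,0.4,0,-0.5,0,0,0],
  [0,0.4,0,-0.5,0,0,0],
])

```text
time: 8.15
tool_pos: [0.6076, 0.1113, 0.1455]
tool_rot: [-3.137, -0.582, -0.02]
contact_force: [-0.9, 0.4, 0.3]
opening: 0.0007
grip_force: 0.7
```

```bash
python3 plan.py|tail -4
```

```text
0.55 [-0.33  0.33]
0.52 [-0.09 -0.08]
0.505 [ 0.03 -0.29]
0.49 [ 0.14 -0.49]
```

Emit:
step_arm([
  [0,-1,0,1.5,0,0,0],
  [0,-3,0,4.5,0,0,0],
  [0,-5,0,7.5,0,0,0],
  [0,-8,0,10,0,0,0],
  [0,-11,0,12,0,0,0],
])

```text
time: 8.57
tool_pos: [0.4976, 0.1112, 0.268]
tool_rot: [-3.137, -0.586, -0.02]
contact_force: [0.7, 0.5, 1.0]
opening: 0.0005
grip_force: 0.0
```

Emit:
step_arm([
  [0,-3,0,1,0,0.12,0],
  [0,-6,0,2,0,0.24,0],
  [0,-9,0,3,0,0.36,0],
  [0,-11,0,4,0,0.48,0],
  [0,-13,0,5,0,0.58,0],
])

```text
time: 8.98
tool_pos: [0.3668, 0.1115, 0.3179]
tool_rot: [3.136, -0.001, -0.016]
contact_force: [0.1, -0.1, -0.4]
opening: 0.0003
grip_force: 0.0
```

```bash
python3 look.py t4;python3 -c "
from cell import *;s=observe();print(s['qpos'],s['tool_rot'])"
```

```text
9.0833 [0.36900312 0.11130148 0.31704878] [ 1.37291575 -0.13419759  0.00659105]
[ 0.0989796   0.01239079  1.68469174 -0.00668202  1.4407301   1.68725535] [ 3.13544759 -0.00452181 -0.01661139]
```

View pics/t4.png

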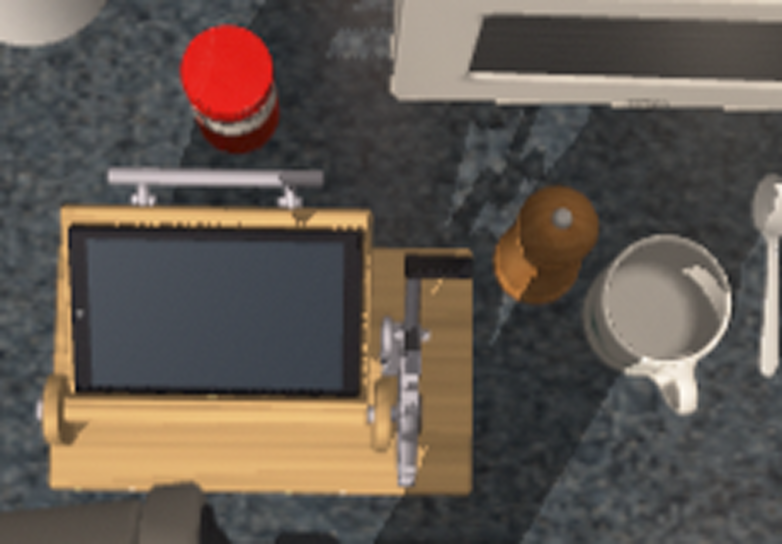

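The rest is well back: the bar spans (109,177)–(322,179), and the jar, mill and mug are where they were. I'll check the angle from the bar's pixels.

Run:
```python
from h import *
p=[.5044,.0946,-.0064]
for a in(.46,.49,.52,.55,.58):
    b=bar(a);q=(proj("top",toW(p,[[b[0],.065,b[2]],[b[0],-.065,b[2]]]),-.1185)-[220,140])*3.4
    print(a,q.round(0).tolist())
```

```text
0.46 [[112.0, 171.0], [325.0, 174.0]]
0.49 [[111.0, 173.0], [324.0, 177.0]]
0.52 [[110.0, 176.0], [324.0, 179.0]]
0.55 [[109.0, 178.0], [324.0, 182.0]]
0.58 [[108.0, 181.0], [324.0, 185.0]]
```

Emit:
step_arm([
  [0.55,1,-2,0,0,0,0.12],
  [0.55,3,-4,0,0,0,0.24],
  [0.55,5,-6,0,0,0,0.36],
  [0.55,7,-8,0,0,0,0.48],
  [0.55,9,-10,0,0,0,0.6],
])

```text
time: 9.5
tool_pos: [0.4593, 0.01, 0.3147]
tool_rot: [3.132, -0.005, 0.59]
contact_force: [0.3, 1.5, -0.0]
opening: 0.0291
grip_force: 0.0
```

Emit:
step_arm([
  [0.55,3,-2,0,0,0,0.12],
  [0.55,5,-4,0,0,0,0.24],
  [0.55,7,-5,0,0,0,0.36],
  [0.55,8.5,-6,0,0,0,0.48],
  [0.55,9,-6.1,0,0,0,0.6],
])

```text
time: 9.92
tool_pos: [0.5503, -0.052, 0.3137]
tool_rot: [3.132, -0.002, 1.188]
contact_force: [-0.6, 0.1, -0.3]
opening: 0.0504
grip_force: 0.0
```

Emit:
step_arm([
  [0.55,0,0,-2,0,0,0.12],
  [0.55,0,0,-4,0,0,0.24],
  [0.55,0,0,-6,0,0,0.387],
  [0.55,0,0,-8,0,0,0.387],
  [0.55,0,0,-8,0,0,0.387],
])

```text
time: 10.33
tool_pos: [0.5462, -0.0495, 0.2308]
tool_rot: [3.14, -0.003, 1.571]
contact_force: [-0.4, 0.3, -1.4]
opening: 0.0509
grip_force: 0.0
```

Emit:
step_arm([
  [0.55,0.4,0,-2,0,0,0],
  [0.55,0.4,0,-4,0,0,0],
  [0.55,0.4,0,-6,0,0,0],
  [0.55,0.4,0,-8,0,0,0],
  [0.55,0.4,0,-8,0,0,0],
])

```text
time: 10.75
tool_pos: [0.5503, -0.0495, 0.1525]
tool_rot: [3.139, -0.003, 1.569]
contact_force: [-0.3, 0.9, 0.6]
opening: 0.0506
grip_force: 0.0
```

Emit:
step_arm([
  [0.55,-1,0,0,0,0,0],
  [0.55,-2,0,0,0,0,0],
  [0.55,-3,0,0,0,0,0],
  [0.55,-4,0,0,0,0,0],
  [0.55,-5,0,0,0,0,0],
])

```text
time: 11.17
tool_pos: [0.5025, -0.05, 0.1574]
tool_rot: [3.131, -0.001, 1.57]
contact_force: [0.0, 0.2, -0.6]
opening: 0.0503
grip_force: 0.0
```

Emit:
step_arm([
  [0.55,-0.8,0,0,0,0,0],
  [0.55,-1.6,0,0,0,0,0],
  [0.55,-2.2,0,0,0,0,0],
  [0.55,-2.2,0,0,0,0,0],
  [0.55,-2.2,0,0,0,0,0],
])

```text
time: 11.58
tool_pos: [0.48, -0.0498, 0.1561]
tool_rot: [3.134, -0.002, 1.57]
contact_force: [0.1, -0.5, -0.1]
opening: 0.0506
grip_force: 0.0
```

Emit:
step_arm([
  [0.55,0.4,0,2.5,0,0,0],
  [0.55,0.4,0,6,0,0,0],
  [0.55,0.4,0,10,0,0,0],
  [0,2,2,11,0,0,0],
  [0,5,4,11,0,0,0],
])

```text
time: 12.0
tool_pos: [0.531, -0.0102, 0.2705]
tool_rot: [3.127, -0.001, 1.568]
contact_force: [1.8, -1.2, 0.3]
opening: 0.0415
grip_force: 0.0
```

Emit:
step_arm([
  [0,2.5,3,0,0,0,0],
  [0,5,6,0,0,0,0],
  [0,7,9,0,0,0,0],
  [0,8.3,11,-2,0,0,0],
  [0,8.3,11,-4,0,0,0],
])

```text
time: 12.42
tool_pos: [0.6156, 0.1046, 0.2252]
tool_rot: [3.131, -0.004, 1.574]
contact_force: [-0.7, 0.1, -0.4]
opening: 0.0085
grip_force: 0.0
```

Emit:
step_arm([
  [0,0,0,-1.5,0,0,0],
  [0,0,0,-3,0,0,0],
  [0,0,0,-3.5,0,0,0],
  [0,0,0,-4,0,0,0],
  [0,0,0,-4,0,0,0],
])

```text
time: 12.83
tool_pos: [0.6128, 0.1002, 0.1851]
tool_rot: [3.136, -0.003, 1.57]
contact_force: [0.3, -0.1, -0.3]
opening: 0.0005
grip_force: 0.0
```

Emit:
step_arm([
  [0,0.2,0,-1,0,0,0],
  [0,0.2,0,-2,0,0,0],
  [0,0.2,0,-3,0,0,0],
  [0,0.2,0,-3.5,0,0,0],
  [0,0.2,0,-3.7,0,0,0],
])

```text
time: 13.25
tool_pos: [0.614, 0.1002, 0.1471]
tool_rot: [3.138, -0.003, 1.57]
contact_force: [0.3, 0.7, 0.3]
opening: 0.0005
grip_force: 0.0
```

Emit:
step_arm([
  [0,0,0,-0.1,0,0,0],
  [0,0,0,-0.2,0,0,0],
  [0,0,0,-0.25,0,0,0],
])

```text
time: 13.5
tool_pos: [0.615, 0.1003, 0.1466]
tool_rot: [3.134, -0.003, 1.571]
contact_force: [-1.1, 0.2, 1.9]
opening: 0.0001
grip_force: 0.9
```

Emit:
step_arm([
  [0,0,0,-0.1,0,0,0],
  [0,0,0,-0.2,0,0,0],
  [0,0,0,-0.2,0,0,0],
])

```text
time: 13.75
tool_pos: [0.6158, 0.1003, 0.145]
tool_rot: [3.132, -0.003, 1.571]
contact_force: [2.6, -0.4, 3.1]
opening: 0.0008
grip_force: 1.6
```

Emit:
step_arm([
  [0,0,0,-0.1,0,0,0],
  [0,0,0,-0.2,0,0,0],
  [0,0,0,-0.2,0,0,0],
])

```text
time: 14.0
tool_pos: [0.6149, 0.1003, 0.1423]
tool_rot: [3.135, -0.003, 1.571]
contact_force: [1.9, -0.3, 3.3]
opening: 0.0001
grip_force: 1.7
```

Emit:
step_arm([
  [0,0,0,-0.1,0,0,0],
  [0,0,0,-0.15,0,0,0],
  [0,0,0,-0.15,0,0,0],
])

```text
time: 14.25
tool_pos: [0.6149, 0.1003, 0.1407]
tool_rot: [3.135, -0.003, 1.571]
contact_force: [3.2, -0.0, 4.0]
opening: 0.0004
grip_force: 2.0
```

Emit:
step_arm([
  [0,0,0,-0.1,0,0,0],
  [0,0,0,-0.1,0,0,0],
])

```text
time: 14.42
tool_pos: [0.6152, 0.1002, 0.1401]
tool_rot: [3.134, -0.003, 1.571]
contact_force: [3.2, -0.5, 5.5]
opening: 0.0006
grip_force: 2.7
```

Emit:
step_arm([
  [0,0,0,-0.1,0,0,0],
  [0,0,0,-0.1,0,0,0],
])

```text
time: 14.58
tool_pos: [0.6155, 0.1002, 0.1395]
tool_rot: [3.133, -0.003, 1.571]
contact_force: [3.2, -1.2, 7.7]
opening: 0.0004
grip_force: 3.6
```

Force is climbing while the bar hardly moves, which means it is seated. I back off and look.

Emit:
step_arm([
  [0,0,0,2,0,0,0],
  [0,0,0,6,0,0,0],
  [0,0,0,10,0,0,0],
  [0,-4,1,13,0,0,0],
  [0,-8,3,14,0,0,0],
])

```text
time: 15.0
tool_pos: [0.5464, 0.1241, 0.2771]
tool_rot: [3.133, -0.002, 1.568]
contact_force: [-0.1, 0.3, -0.1]
opening: 0.0007
grip_force: 0.0
```

Emit:
step_arm([
  [0,-4,2,0,0,0,0],
  [0,-8,4,0,0,0,0],
  [0,-12,6,0,0,0,0],
  [0,-15,9,0,0,0,0],
  [0,-17,12,0,0,0,0],
])

```text
time: 15.42
tool_pos: [0.3743, 0.2417, 0.2743]
tool_rot: [3.139, -0.001, 1.569]
contact_force: [0.3, 2.3, 0.3]
opening: 0.0004
grip_force: 0.0
```

```bash
python3 look.py t5
```

```text
15.5167 [0.37307589 0.24531554 0.27451739] [ 0.93676666 -0.94034284  1.09440967]
```

View pics/t5.png

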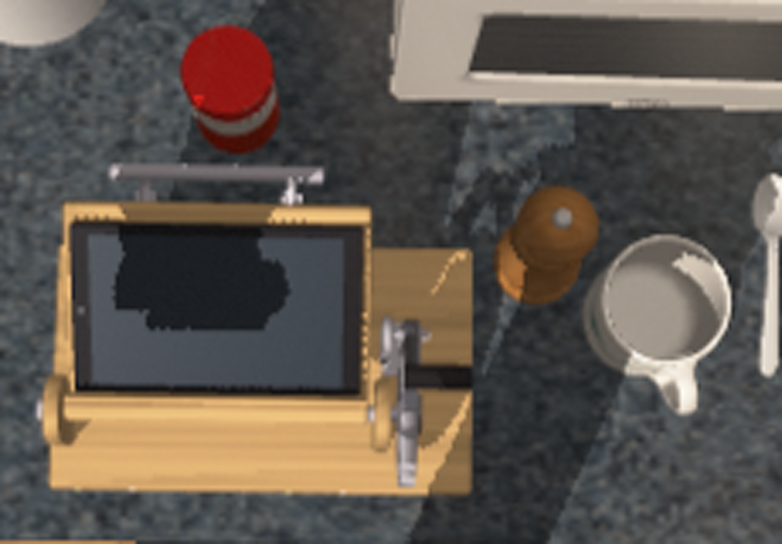

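The final picture shows the bar at (111,172)–(323,175), an angle of about 0.49. The pawl grip is at row 377, further in than its starting 372, so it sits at the tooth root. The jar, mill and mug are unmoved.

```bash
python3 -c "
from cell import *
print(hand_in())"
```

```text
the job is handed in; nothing more can be done
None
```

The job is handed in: the rest is locked at the lowest notch (about 0.49 rad) with the pawl fully in, nothing touched the screen, and the mug, mill and jar have not moved; after the pawl went in I pressed the bar down about 6 mm to seat the rest.

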